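Tip the printing blocks out of the tilt-out bin into the tray

ROBOT

A 6-joint arm with a two-finger parallel gripper is mounted at the origin on the work surface. World frame = base frame: x ahead of the robot, y to its left, z up, the work surface at z = 0. Lengths are in m, angles in degrees, forces in N, time in s.
With the tool pointing down it reaches from about 0.325 to 0.9 m from the base axis. Payload 3.5 kg.
Tool frame: the origin (TCP) lies on the centre line of the jaws, within the pads' length; the fingertips stand 19 mm ahead of it and the grasp point (between the pads) is the TCP; z points along the fingers, x is the direction in which the jaws open and shut, and the axes are right-handed (so a half turn about z gives the same grasp; the last joint's range is limited). The gripper opens to 85 mm and grips with 20 to 120 N. Pads are 22 mm wide; open, the fingers measure 114 mm over their backs; the gripper's body (76 mm by 85 mm) begins 54 mm behind the grasp point. The pads swing forward as they close: fully open they stand 13 mm farther back than shut.
Start: joints at [57.33, 15.837, -1.513, 72.651, 0, 84.076], TCP at [0.281, 0.558, 0.25] pointing down, gripper open.
Joint ranges: [-178.77, 178.77], [-48.84, 107.48], [-61.69, 71.31], [-111.58, 123.2], [-90, 87.43], [-180, 180]. Speed limits (degrees/s): [147.25, 147.25, 180, 180, 180, 180].

INTERFACE

Orientations are given as [roll, pitch, yaw] about the fixed x, y, z axes, in that order (R = Rz(yaw) Ry(pitch) Rx(roll)).
In Python, from rig import r gives the robot as it stands. The module is installed in compiled form; this text tells all that it offers.
- The arm moves only by the tool move_arm, never from a script. Its argument "targets" is a list of rows, each an object with "slide": the shift along the tool's x, y, z each as a share of 0.02 m, from -1 to 1, a list of three; "twist": the turn, a rotation vector about the tool's x, y, z each as a share of 90 degrees, from -1 to 1, a list of three; "hand": the finger opening in mm, from 0 to 85.4. In form: [{"slide": [tx, ty, tz], "twist": [wx, wy, wz], "hand": hand}, ...]. A call has 1 to 20 rows; each row shifts and turns the commanded pose from where the row before left it, along the tool's axes as they then stand; what a row does not reach is not made up. A row lasts 1/8 s, in which the tool goes at most 62.5 mm and 10.7 degrees, less where a joint would pass 70% of its speed; a pose out of reach is approached as far as the arm can. A call with a number of a shift or a turn outside -1 to 1 is refused whole. A call with a gripper value outside its range is refused whole. The fingers move at their own pace and stop on an object; "force" is the grip in N (left out, the last holds). Time passes only in rows, so rows that do not move let the fingers close. It gives the time, the measured TCP pose, the force and the opening at its end, in the units of the state.
- r.get_obs(): the state, without advancing time (a new reading comes with each control period).
- r.snapshot(name): name is "scene" or "top"; returns (picture, depth): 480x640x3 uint8, red, green, blue; 480x640 float32, m along the optical axis (not along the pixel's ray), 0 where there is no reading.
- r.camera_params(name): a dict with "K" (3x3 intrinsics, pixels), "view" (4x4, takes a point from world to camera coordinates). Camera axes: x right, y up, looking along -z (the intrinsics and any distortion apply to the point x, -y, -z); pixel columns grow to the right and rows downward; lengths in m; the calibration is good to about 2 mm. A picture is of the moment at which its call begins. camera_params takes no time and is no camera call.
- r.close_job(): hands the job in, once; it reports no verdict.
The state is a dict: "t": time; "qpos": joint angles; "qd": joint speeds; "effort": joint torques, N m; "eef_pos": TCP position; "orientation": TCP orientation; "ft_force": force on the tool from outside, world axes, zero at the start; "ft_torque": the same for the moment, N m; "finger_gap": opening from 0.0 (shut) to 1.0 (fully open).
Only numpy, scipy, OpenCV 4.12 (cv2) and the standard library are available. Lean on these libraries where they do the work, as an engineer would, in place of code of your own. Each camera call takes 0.05 s, during which the arm holds its last target. There are 200 camera calls.

TASK

Slide the wooden tray squarely up against the foot of the tilt-out bin's stand, long side to the foot and centred on it, so that it lies below the bin's mouth. Then pull the bin forward by its bar all the way to its stop so that all five little printing blocks tumble into the tray, with none spilt on the table and none touched by the gripper, and finally swing the empty bin fully back up and let go. The tray stays where you put it; leave the jar, the cup and the scissors alone.

Things in the scene. Friction and masses are not known exactly. Their poses are not given: they have to be found in the camera images.
- stand_pivot (a point): Middle of the bin's hinge line, 125 mm above the table, on the plywood stand (fixed; its place and yaw differ between starts). Axes of the stand: z up, y along the hinge, -x forward, the way the bin tips out, roughly towards the robot. The stand's two side plates are 152 mm over their outsides, run from x = -15 to +70 mm and reach 152 mm above the table.
- stand_foot (a point): Middle of the front edge of the stand's foot, on the table, 30 mm forward (-x) of the pivot; same axes as stand_pivot. The foot is 20 mm high, 152 mm wide in y and runs back 140 mm.
- stand_dock (a point): Same axes as stand_pivot: where tray_mid lies when the tray stands against the middle of the foot. It is 105 mm forward (-x) of the pivot, 17.5 mm above the table.
- bin (a joint): Angle of the bin in rad: 0 = upright (its start), growing as it tips forward, 2.0 = at its stop. The hinge is stiff: the bin stays where it is left (0.28 N m of friction, some 2 to 4 N at the bar). The blocks slide out between 1.4 and 2.0.
- bin_bar (a point): Middle of the bin's round steel bar handle, 12 mm thick, along the hinge (y), 94 mm clear between its uprights. Upright it is 73 mm behind (+x) and 150 mm above the pivot, 50 mm above the rear rim; it swings on a 167 mm circle about the pivot, down to 129 mm above the table at the stop. Pinched across from above it turns between the pads; it can also be hooked. Turns with the bin.
- bin_lip (a point): Middle of the front lip of the bin, where the blocks come out; turns with the bin. At the stop the front wall slopes down 50 degrees and the lip is 71 mm above the table, 45 mm forward of the pivot. Grey plastic bin: 120 mm wide, floor 75 mm deep, open on top; rear wall 100, sides 80 mm high, front wall 70 mm, leaning forward 25 degrees; walls 4 mm.
- tray_mid (a point): Centre, half-way up (17.5 mm above its underside), of the loose open wooden tray: 150 mm along its own x, 200 mm along its own y, 35 mm high, walls and floor 8 mm thick, about 0.35 kg. Its x axis points roughly along the stand's at the start. It stands on the table to the left or the right. A wall can be pinched from above.
- block0: Small wooden fabric-printing block, 24 x 30 x 18 mm (x, y, z), with a raised dark cross on top, about 20 g; origin at the middle of its underside; it starts lying in the bin.
- block1: Small wooden fabric-printing block, 24 x 30 x 18 mm (x, y, z), with a raised dark cross on top, about 20 g; origin at the middle of its underside; it starts lying in the bin.
- block2: Small wooden fabric-printing block, 24 x 30 x 18 mm (x, y, z), with a raised dark cross on top, about 20 g; origin at the middle of its underside; it starts lying in the bin.
- block3: Small wooden fabric-printing block, 24 x 30 x 18 mm (x, y, z), with a raised dark cross on top, about 20 g; origin at the middle of its underside; it starts lying in the bin.
- block4: Small wooden fabric-printing block, 24 x 30 x 18 mm (x, y, z), with a raised dark cross on top, about 20 g; origin at the middle of its underside; it starts lying in the bin.
- jar: Bystander: closed glass jar, 64 mm across, 85 mm high; origin at the middle of its underside.
- cup: Bystander: white cup, 80 mm across the rim, 95 mm high; origin at the middle of its underside.
- scissors: Bystander: scissors lying flat, about 190 mm long, blades to its +x; origin at the pivot, on the table.

How it is judged:
By the outcome, as a careful person would: the job done as asked, in the order asked, and still so for the second after the job is handed in, with the robot touching nothing.
It also fails if it takes over 70 s, if anything falls off the work surface, if the arm or the gripper's body presses on something with over 40 N, if the wrist force passes 120 N, or if a joint passes its speed limit or range.

## Working session

There is one attempt and no reset: what is moved stays moved. The work goes in short steps, Python scripts to look and compute and a tool call to move; the robot and the scene stay as the last step left them, time stands still between calls to the robot, and variables do not carry over. Pictures are saved under pics/ and viewed, on a budget of 10 in all, crops included, one or two more only if the job needs it, and the job is handed in when it is done.

Besides the shell and the picture viewer there is one more tool, called after ">>>" as name(argument=value, ...), one argument or row to a line, values as JSON. move_arm: Moves the arm, as the interface text tells. Its arguments: {"type":"object","properties":{"targets":{"type":"array"},"force":{"type":"number"}},"required":["targets"]}

```bash
mkdir -p pics
cat > h.py <<'E'
import numpy as np, cv2
from rig import r
def snap(n,f=None):
    im,d=r.snapshot(n)
    if f: cv2.imwrite('pics/'+f,im[:,:,::-1])
    return im,d
def cloud(n,d):
    p=r.camera_params(n);K=np.array(p['K']);V=np.array(p['view'])
    v,u=np.mgrid[:480,:640]
    x=(u-K[0,2])/K[0,0]*d; y=(v-K[1,2])/K[1,1]*d
    c=np.stack([x,-y,-d,np.ones_like(d)],-1)
    w=c@np.linalg.inv(V).T
    w=w[...,:3]; w[d<=0]=np.nan
    return w
E
python3 - <<'E'
from h import *
print(r.get_obs())
for n in('scene','top'):
    im,d=snap(n,n+'0.png'); np.savez('/tmp/'+n,im=im,d=d,w=cloud(n,d)); print({k:np.round(v,3).tolist() for k,v in r.camera_params(n).items()}, (d>0).mean())
E
```

```text
{'t': 0.0, 'qpos': array([ 5.73282387e+01,  1.58790428e+01, -1.59852179e+00,  7.26517850e+01,
        3.13111995e-05,  8.40764927e+01]), 'qd': array([-0.10373008, -0.06035153,  0.07252454, -0.08029906,  0.06555061,
       -0.0150619 ]), 'effort': array([ 2.62306612e-04, -4.45507801e+01,  2.95201868e+01,  1.62480207e-02,
       -1.50997407e-04, -4.75107441e-06]), 'eef_pos': array([0.28088841, 0.55748669, 0.24914558]), 'orientation': array([-1.79986620e+02,  1.28655789e-01,  6.32517610e+01]), 'ft_force': array([0.14895597, 0.37488902, 0.31752613]), 'ft_torque': array([ 0.02327815,  0.00485851, -0.02507183]), 'finger_gap': 1.00412402106062}
{'K': [[537.368, 0.0, 314.574], [0.0, 537.368, 230.994], [0.0, 0.0, 1.0]], 'view': [[-0.59, 0.807, -0.004, 0.329], [-0.584, -0.423, 0.693, 0.191], [0.558, 0.411, 0.721, -1.581], [0.0, 0.0, 0.0, 1.0]]} 0.996025390625
{'K': [[512.379, 0.0, 314.533], [0.0, 512.379, 233.611], [0.0, 0.0, 1.0]], 'view': [[-0.007, -1.0, -0.005, 0.001], [0.982, -0.008, 0.191, -0.553], [-0.191, -0.003, 0.982, -1.088], [0.0, 0.0, 0.0, 1.0]]} 0.9960514322916667
```

View pics/scene0.png

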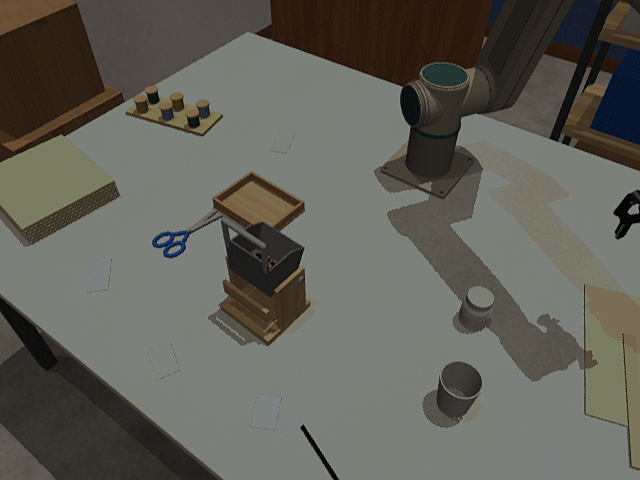

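View pics/top0.png

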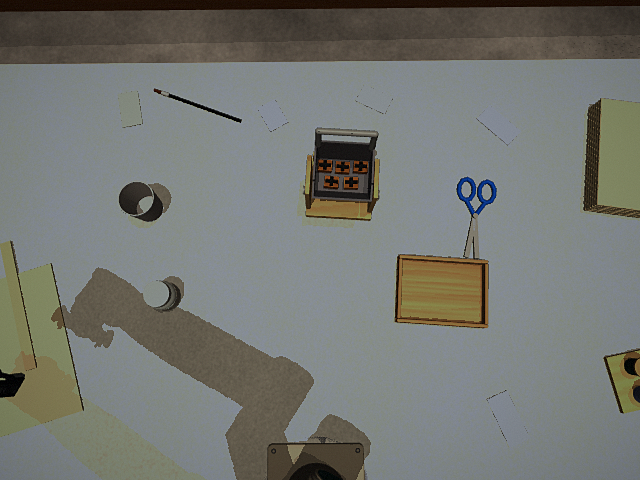

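The top view shows the stand at about (342,175) with its foot edge at row 218 and five blocks in the bin. The tray is at (442,290) with the scissors' tips close to its far edge at (472,257). The jar (162,294) and the cup (145,200) are on the left. Next I'll measure from both depth views.

Run:
```python
from h import *
def rect(p):
    c,s,a=cv2.minAreaRect(p.astype(np.float32)*1000); return np.round(c,1),np.round(s,1),round(a,2)
for n in('top','scene'):
    f=np.load(f'/tmp/{n}.npz');w=f['w'];im=f['im'].astype(int)
    x,y,z=w[...,0],w[...,1],w[...,2]
    tab=(abs(z)<.008)&(x>.3)&(x<.7)&(abs(y)<.3);print(n,'table z',np.nanmedian(z[tab]))
    m=(z>.028)&(z<.042)&(x>.2)&(x<.5)&(y<-.05)&(y>-.45)&(im[...,0]-im[...,2]>20); 
    p=w[m]; print('tray',rect(p[:,:2]),np.median(p[:,2]),len(p))
    m=(z>.262)&(z<.295)&(x>.5)&(x<.9)&(abs(y)<.2); p=w[m]; print('bar',rect(p[:,:2]),np.percentile(p[:,2],[50,98]),p.mean(0),len(p))
    m=(z>.14)&(z<.16)&(x>.4)&(x<.8)&(abs(y+.05)<.15)&(im[...,0]-im[...,2]>20); p=w[m]; print('plates',rect(p[:,:2]),len(p))
    m=(z>.014)&(z<.026)&(x>.4)&(x<.8)&(abs(y+.05)<.15)&(im[...,0]-im[...,2]>15); p=w[m]; print('foot',rect(p[:,:2]),len(p))
    m=(z<.02)&(z>-.005)&(y<-.2)&(y>-.45)&(x>.3)&(x<.8)&((im[...,2]-im[...,0]>60)); p=w[m]; print('sciss',p.min(0),p.max(0))
    for nm,(cx,cy) in dict(jar=(.42,.3),cup=(.6,.34)).items():
        m=(z>.02)&(z<.12)&(abs(x-cx)<.1)&(abs(y-cy)<.07); p=w[m]; print(nm,np.nanmin(p,0),np.nanmax(p,0))
```

```text
top table z -0.0005172788798211148
tray (array([ 426.8, -285.4]), array([198.8, 149.9]), 85.94) 0.03394013805172391 961
bar (array([701.3, -63.9]), array([117.4,  12.8]), 86.39) [0.2787166  0.28260322] [ 0.70006601 -0.06321257  0.27795805] 432
plates (array([655.8, -60.7]), array([151.9,  86.6]), 86.19) 859
foot (array([576.1, -96.1]), array([373.4, 121.4]), 44.61) 1131
sciss [ 0.60569104 -0.42852939  0.00214559] [ 0.69598199 -0.33846982  0.01574499]
jar [0.38814597 0.30239973 0.0204863 ] [0.4508702  0.36292858 0.09009724]
cup [0.58833054 0.34755624 0.02013796] [0.66691203 0.40996224 0.09860429]
scene table z 0.0005796043454462385
tray (array([ 426.4, -281.8]), array([202.8, 152. ]), 87.33) 0.03328447606438134 577
bar (array([702.8, -59.3]), array([116.6,  12.9]), 86.51) [0.27867037 0.28265587] [ 0.70461373 -0.05619887  0.27736358] 370
plates (array([657.5, -57.4]), array([153.5,  85.4]), 85.91) 302
foot (array([571.6, -78. ]), array([372.6, 181.3]), 11.26) 1613
sciss [ 6.09085466e-01 -4.25168202e-01 -3.82527917e-05] [ 0.69610978 -0.33371159  0.01458612]
jar [0.3923956  0.30640039 0.02000063] [0.45568332 0.369797   0.09068908]
cup [0.58688043 0.35069245 0.02009807] [0.66891456 0.40997527 0.09926156]
```

>>> move_arm(
  targets=[
    {"slide": [0, 0, 0], "twist": [0, 0, 0.1063], "hand": 40},
    {"slide": [0, 0, 0], "twist": [0, 0, 0.1063], "hand": 40},
    {"slide": [0, 0, 0], "twist": [0, 0, 0.1063], "hand": 40},
    {"slide": [0, 0, 0], "twist": [0, 0, 0.1063], "hand": 40},
    {"slide": [0, 0, 0], "twist": [0, 0, 0.1063], "hand": 40},
    {"slide": [0, 0, 0], "twist": [0, 0, 0.1063], "hand": 40},
    {"slide": [0, 0, 0], "twist": [0, 0, 0.1063], "hand": 40},
    {"slide": [0.5, 1, 0], "twist": [0, 0, 0], "hand": 40},
    {"slide": [0.5, 1, 0], "twist": [0, 0, 0], "hand": 40},
    {"slide": [0.5, 1, 0], "twist": [0, 0, 0], "hand": 40},
    {"slide": [0.5, 1, 0], "twist": [0, 0, 0], "hand": 40},
    {"slide": [0.5, 1, 0], "twist": [0, 0, 0], "hand": 40},
    {"slide": [0.5, 1, 0], "twist": [0, 0, 0], "hand": 40},
    {"slide": [0.5, 1, 0], "twist": [0, 0, 0], "hand": 40},
    {"slide": [0.5, 1, 0], "twist": [0, 0, 0], "hand": 40},
    {"slide": [0.5, 1, 0], "twist": [0, 0, 0], "hand": 40},
    {"slide": [0.5, 1, 0], "twist": [0, 0, 0], "hand": 40},
    {"slide": [0.5, 1, 0], "twist": [0, 0, 0], "hand": 40},
    {"slide": [0.5, 1, 0], "twist": [0, 0, 0], "hand": 40},
    {"slide": [0.5, 1, 0], "twist": [0, 0, 0], "hand": 40},
  ],
  force=40,
)

```text
t: 2.6
eef_pos: [0.3945, 0.2888, 0.2504]
orientation: [-180.0, -0.0, -3.7]
ft_force: [0.6, 0.7, 0.1]
finger_gap: 0.466
```

>>> move_arm(
  targets=[
    {"slide": [0, 1, 0], "twist": [0, 0, 0], "hand": 40},
    {"slide": [0, 1, 0], "twist": [0, 0, 0], "hand": 40},
    {"slide": [0, 1, 0], "twist": [0, 0, 0], "hand": 40},
    {"slide": [0, 1, 0], "twist": [0, 0, 0], "hand": 40},
    {"slide": [0, 1, 0], "twist": [0, 0, 0], "hand": 40},
    {"slide": [0, 1, 0], "twist": [0, 0, 0], "hand": 40},
    {"slide": [0, 1, 0], "twist": [0, 0, 0], "hand": 40},
    {"slide": [0, 1, 0], "twist": [0, 0, 0], "hand": 40},
    {"slide": [0, 1, 0], "twist": [0, 0, 0], "hand": 40},
    {"slide": [0, 1, 0], "twist": [0, 0, 0], "hand": 40},
    {"slide": [0, 1, 0], "twist": [0, 0, 0], "hand": 40},
    {"slide": [0, 1, 0], "twist": [0, 0, 0], "hand": 40},
    {"slide": [0, 1, 0], "twist": [0, 0, 0], "hand": 40},
    {"slide": [0, 1, 0], "twist": [0, 0, 0], "hand": 40},
    {"slide": [0, 1, 0], "twist": [0, 0, 0], "hand": 40},
    {"slide": [0, 1, 0], "twist": [0, 0, 0], "hand": 40},
    {"slide": [0, 1, 0], "twist": [0, 0, 0], "hand": 40},
    {"slide": [0, 1, 0], "twist": [0, 0, 0], "hand": 40},
    {"slide": [0, 1, 0], "twist": [0, 0, 0], "hand": 40},
    {"slide": [0, 1, 0], "twist": [0, 0, 0], "hand": 40},
  ],
)

```text
t: 5.1
eef_pos: [0.3674, -0.1095, 0.2503]
orientation: [-180.0, -0.0, -3.7]
ft_force: [0.1, 0.4, -0.4]
finger_gap: 0.468
```

>>> move_arm(
  targets=[
    {"slide": [0, 0.945, 0], "twist": [0, 0, 0], "hand": 40},
    {"slide": [0, 0.945, 0], "twist": [0, 0, 0], "hand": 40},
    {"slide": [0, 0.945, 0], "twist": [0, 0, 0], "hand": 40},
    {"slide": [0, 0.945, 0.5], "twist": [0, 0, 0], "hand": 40},
    {"slide": [0, 0.945, 0.5], "twist": [0, 0, 0], "hand": 40},
    {"slide": [0, 0.945, 0.5], "twist": [0, 0, 0], "hand": 40},
    {"slide": [0, 0.945, 0.5], "twist": [0, 0, 0], "hand": 40},
    {"slide": [0, 0.945, 0.5], "twist": [0, 0, 0], "hand": 40},
    {"slide": [0, 0.945, 0.5], "twist": [0, 0, 0], "hand": 40},
    {"slide": [0, 0, 1], "twist": [0, 0, 0], "hand": 40},
    {"slide": [0, 0, 1], "twist": [0, 0, 0], "hand": 40},
    {"slide": [0, 0, 1], "twist": [0, 0, 0], "hand": 40},
    {"slide": [0, 0, 1], "twist": [0, 0, 0], "hand": 40},
    {"slide": [0, 0, 0.5], "twist": [0, 0, 0], "hand": 40},
    {"slide": [0, 0, 0], "twist": [0, 0, 0], "hand": 40},
  ],
)

```text
t: 6.98
eef_pos: [0.3567, -0.2785, 0.0995]
orientation: [-179.9, 0.1, -3.7]
ft_force: [1.2, -0.2, 0.2]
finger_gap: 0.471
```

Run:
```python
from h import *
print(r.get_obs()['eef_pos'])
im,d=snap('scene'); cv2.imwrite('pics/s1.png',cv2.resize(im[130:330,150:450,::-1],(750,500)))
```

```text
[ 0.35674959 -0.27848949  0.09954674]
```

View pics/s1.png

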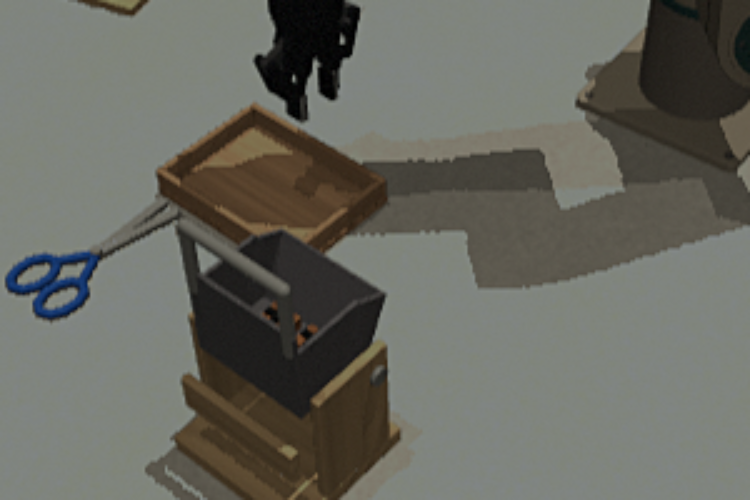

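The gripper straddles the near wall (about (310,170) in the crop). The scissors' tips are close to the far wall, so I'll grip, draw the tray back first, then go left.

>>> move_arm(
  targets=[
    {"slide": [0, 0, 1], "twist": [0, 0, 0], "hand": 40},
    {"slide": [0, 0, 1], "twist": [0, 0, 0], "hand": 40},
    {"slide": [0, 0, 0.75], "twist": [0, 0, 0], "hand": 40},
    {"slide": [0, 0, 0.4], "twist": [0, 0, 0], "hand": 40},
    {"slide": [0, 0, 0], "twist": [0, 0, 0], "hand": 0},
    {"slide": [0, 0, 0], "twist": [0, 0, 0], "hand": 0},
    {"slide": [0, 0, 0], "twist": [0, 0, 0], "hand": 0},
    {"slide": [0, 0, 0], "twist": [0, 0, 0], "hand": 0},
    {"slide": [0, 0, 0], "twist": [0, 0, 0], "hand": 0},
    {"slide": [0, 0, 0], "twist": [0, 0, 0], "hand": 0},
  ],
  force=40,
)

```text
t: 8.28
eef_pos: [0.3575, -0.2792, 0.0378]
orientation: [179.9, -0.0, -3.7]
ft_force: [-1.7, -0.5, 4.1]
finger_gap: 0.081
```

>>> move_arm(
  targets=[
    {"slide": [-0.4, 0, 0], "twist": [0, 0, 0], "hand": 0},
    {"slide": [-0.4, 0, 0], "twist": [0, 0, 0], "hand": 0},
    {"slide": [0, -0.3, 0], "twist": [0, 0, 0], "hand": 0},
    {"slide": [0, -0.7, 0], "twist": [0, 0, 0], "hand": 0},
    {"slide": [0, -0.7, 0], "twist": [0, 0, 0], "hand": 0},
    {"slide": [0, -0.7, 0], "twist": [0, 0, 0], "hand": 0},
    {"slide": [0, -0.7, 0], "twist": [0, 0, 0], "hand": 0},
    {"slide": [0, -0.7, 0], "twist": [0, 0, 0], "hand": 0},
    {"slide": [0, -0.7, 0], "twist": [0, 0, 0], "hand": 0},
    {"slide": [0, -0.7, 0], "twist": [0, 0, 0], "hand": 0},
    {"slide": [0, -0.7, 0], "twist": [0, 0, 0], "hand": 0},
    {"slide": [0, -0.7, 0], "twist": [0, 0, 0], "hand": 0},
    {"slide": [0, -0.7, 0], "twist": [0, 0, 0], "hand": 0},
    {"slide": [0, -0.7, 0], "twist": [0, 0, 0], "hand": 0},
    {"slide": [0, -0.7, 0], "twist": [0, 0, 0], "hand": 0},
    {"slide": [0, -0.7, 0], "twist": [0, 0, 0], "hand": 0},
    {"slide": [0, -0.7, 0], "twist": [0, 0, 0], "hand": 0},
    {"slide": [0, -0.7, 0], "twist": [0, 0, 0], "hand": 0},
    {"slide": [0, -0.7, 0], "twist": [0, 0, 0], "hand": 0},
    {"slide": [0, -0.4, 0], "twist": [0, 0, 0], "hand": 0},
  ],
)

```text
t: 10.78
eef_pos: [0.3564, -0.0402, 0.0378]
orientation: [179.8, 0.0, -3.7]
ft_force: [-0.2, -6.2, 8.5]
finger_gap: 0.082
```

```bash
cat > tray.py <<'E'
from h import *
import sys
for n in('top','scene'):
    im,d=snap(n,f'{n}{sys.argv[1]}.png');w=cloud(n,d);im=im.astype(int);x,y,z=w[...,0],w[...,1],w[...,2]
    m=(z>.028)&(z<.042)&(x>.3)&(x<.61)&(abs(y+.05)<.16)&(im[...,0]-im[...,2]>20)
    p=w[m]; print(n,'tray',np.round(cv2.minAreaRect(p[:,:2].astype(np.float32)*1000),2) if 0 else cv2.minAreaRect(p[:,:2].astype(np.float32)*1000),len(p))
    # foot front edge: points on foot top
    m=(z>.014)&(z<.024)&(x>.585)&(x<.61)&(abs(y+.06)<.09)&(im[...,0]-im[...,2]>15); p=w[m]
    if len(p)>20: print('foot top',len(p),np.percentile(p[:,1],[1,99]),np.percentile(p[:,0],[1,99]))
print(r.get_obs()['eef_pos'],r.get_obs()['t'])
E
python3 tray.py 2
```

```text
top tray ((483.62506103515625, -51.91777801513672), (200.0808868408203, 262.8921203613281), 85.70215606689453) 855
foot top 319 [-0.13080645  0.01469973] [0.59531351 0.60994707]
scene tray ((428.54766845703125, -43.144775390625), (201.5413055419922, 151.93467712402344), 86.32476806640625) 679
[ 0.35636424 -0.03945019  0.03779098] 10.875
```

View pics/top2.png

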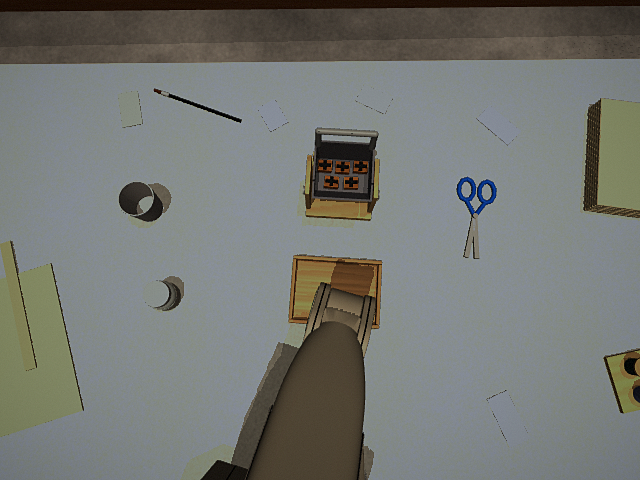

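The scissors haven't moved, and the tray at (336,292) is square and in line with the stand. Next I slide it forward.

>>> move_arm(
  targets=[
    {"slide": [0.3, -0.05, 0], "twist": [0, 0, 0], "hand": 0},
    {"slide": [0.5, 0, 0], "twist": [0, 0, 0], "hand": 0},
    {"slide": [0.5, 0, 0], "twist": [0, 0, 0], "hand": 0},
    {"slide": [0.5, 0, 0], "twist": [0, 0, 0], "hand": 0},
    {"slide": [0.5, 0, 0], "twist": [0, 0, 0], "hand": 0},
    {"slide": [0.5, 0, 0], "twist": [0, 0, 0], "hand": 0},
    {"slide": [0.5, 0, 0], "twist": [0, 0, 0], "hand": 0},
    {"slide": [0.5, 0, 0], "twist": [0, 0, 0], "hand": 0},
    {"slide": [0.5, 0, 0], "twist": [0, 0, 0], "hand": 0},
    {"slide": [0.2, 0, 0], "twist": [0, 0, 0], "hand": 0},
    {"slide": [0, 0, 0], "twist": [0, 0, 0], "hand": 0},
  ],
)

```text
t: 12.25
eef_pos: [0.4367, -0.042, 0.037]
orientation: [-179.9, 1.1, -3.6]
ft_force: [-18.3, 1.0, 33.1]
finger_gap: 0.084
```

```bash
python3 tray.py 3;python3 -c "
from h import *; print(r.get_obs()['ft_force'])"
```

```text
top tray ((523.4171142578125, -49.9327392578125), (199.93466186523438, 182.2735137939453), 86.19728088378906) 810
foot top 327 [-0.13102392  0.01472137] [0.59462243 0.60990486]
scene tray ((508.712890625, -45.01416778564453), (201.4134979248047, 152.16917419433594), 86.80989074707031) 524
foot top 34 [-0.00676391  0.0298641 ] [0.58510582 0.60818379]
[ 0.43672105 -0.04201829  0.03705125] 12.35
[-18.20618611   1.54609264  32.35751971]
```

Run:
```python
import cv2
im=cv2.imread('pics/scene3.png'); cv2.imwrite('pics/s3.png',cv2.resize(im[150:350,150:450],(750,500)))
```

```text
(no output)
```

View pics/s3.png

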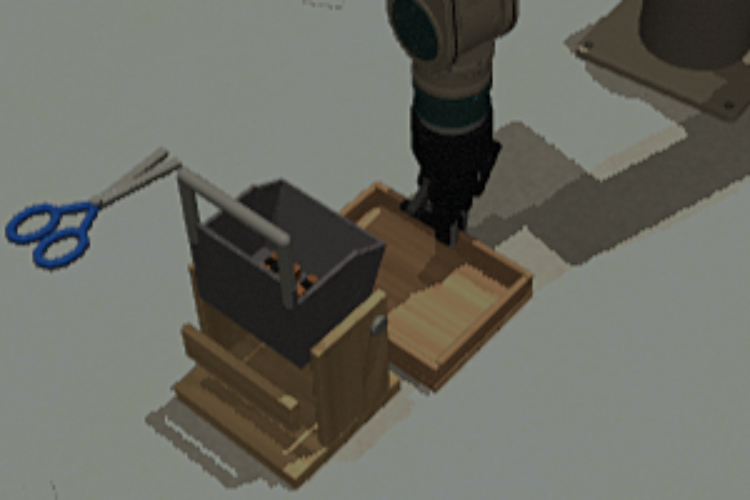

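Nothing blocks the tray. The pinch is pressing it down, which raises the friction. I'll loosen the fingers and push the near wall with the loose jaws.

>>> move_arm(
  targets=[
    {"slide": [0, 0, 0], "twist": [0, 0, 0], "hand": 16},
    {"slide": [0, 0, 0], "twist": [0, 0, 0], "hand": 16},
    {"slide": [0, 0, 0], "twist": [0, 0, 0], "hand": 16},
    {"slide": [0, 0, 0], "twist": [0, 0, 0], "hand": 16},
  ],
)

```text
t: 12.85
eef_pos: [0.4461, -0.0446, 0.0367]
orientation: [-180.0, 0.1, -3.7]
ft_force: [-2.0, 0.6, -1.7]
finger_gap: 0.189
```

>>> move_arm(
  targets=[
    {"slide": [0.25, 0, -0.05], "twist": [0, 0, 0], "hand": 16},
    {"slide": [0.25, 0, 0], "twist": [0, 0, 0], "hand": 16},
    {"slide": [0, 0, 0], "twist": [0, 0, 0], "hand": 16},
  ],
)

```text
t: 13.22
eef_pos: [0.4571, -0.0456, 0.0384]
orientation: [-180.0, -0.0, -3.7]
ft_force: [-1.5, 0.5, -0.5]
finger_gap: 0.188
```

>>> move_arm(
  targets=[
    {"slide": [0.15, 0, 0], "twist": [0, 0, 0], "hand": 16},
    {"slide": [0, 0, 0], "twist": [0, 0, 0], "hand": 16},
  ],
)

```text
t: 13.48
eef_pos: [0.4572, -0.0456, 0.038]
orientation: [180.0, 0.3, -3.7]
ft_force: [-7.3, -0.3, 4.9]
finger_gap: 0.185
```

```bash
python3 tray.py 4
```

```text
top tray ((531.6842041015625, -51.992645263671875), (199.9860076904297, 165.50888061523438), 86.2498779296875) 771
foot top 287 [-0.13525399  0.02186614] [0.58578382 0.60996493]
scene tray ((525.2086791992188, -47.68946838378906), (199.8459930419922, 153.62339782714844), 86.60142517089844) 498
foot top 25 [0.00867623 0.02912994] [0.60127362 0.60948031]
[ 0.45723538 -0.04558531  0.03804036] 13.575
```

>>> move_arm(
  targets=[
    {"slide": [0.1, 0, 0], "twist": [0, 0, 0], "hand": 16},
    {"slide": [0, 0, 0], "twist": [0, 0, 0], "hand": 16},
    {"slide": [-0.25, 0, 0], "twist": [0, 0, 0], "hand": 16},
    {"slide": [0, 0, 0], "twist": [0, 0, 0], "hand": 36},
    {"slide": [0, 0, 0], "twist": [0, 0, 0], "hand": 36},
    {"slide": [0, 0, -0.5], "twist": [0, 0, 0], "hand": 36},
    {"slide": [0, 0, -1], "twist": [0, 0, 0], "hand": 36},
    {"slide": [0, 0, -1], "twist": [0, 0, 0], "hand": 36},
    {"slide": [0, 0, -1], "twist": [0, 0, 0], "hand": 36},
    {"slide": [0, 0, -1], "twist": [0, 0, 0], "hand": 36},
    {"slide": [0, 0, -1], "twist": [0, 0, 0], "hand": 36},
    {"slide": [0, 0, -1], "twist": [0, 0, 0], "hand": 36},
    {"slide": [0, 0, -1], "twist": [0, 0, 0], "hand": 36},
    {"slide": [0, 0, -1], "twist": [0, 0, 0], "hand": 36},
    {"slide": [0, 0, -1], "twist": [0, 0, 0], "hand": 36},
    {"slide": [0, 0, -1], "twist": [0, 0, 0], "hand": 36},
    {"slide": [0, 0, -1], "twist": [0, 0, 0], "hand": 36},
    {"slide": [0, 0, -1], "twist": [0, 0, 0], "hand": 36},
    {"slide": [0, 0, -1], "twist": [0, 0, 0], "hand": 36},
    {"slide": [0, 0, -1], "twist": [0, 0, 0], "hand": 36},
  ],
)

```text
t: 16.08
eef_pos: [0.4566, -0.0456, 0.3299]
orientation: [180.0, -0.1, -3.7]
ft_force: [0.6, 0.1, 0.4]
finger_gap: 0.421
```

```bash
python3 tray.py 5
```

```text
top tray ((531.4431762695312, 44.6735954284668), (23.671592712402344, 149.0548858642578), 78.4926528930664) 250
scene tray ((525.3377685546875, -47.589073181152344), (199.65171813964844, 152.76263427734375), 86.57533264160156) 571
foot top 23 [0.00871055 0.02955817] [0.60156729 0.6090949 ]
[ 0.45807865 -0.0459502   0.33148277] 16.175
```

View pics/scene5.png

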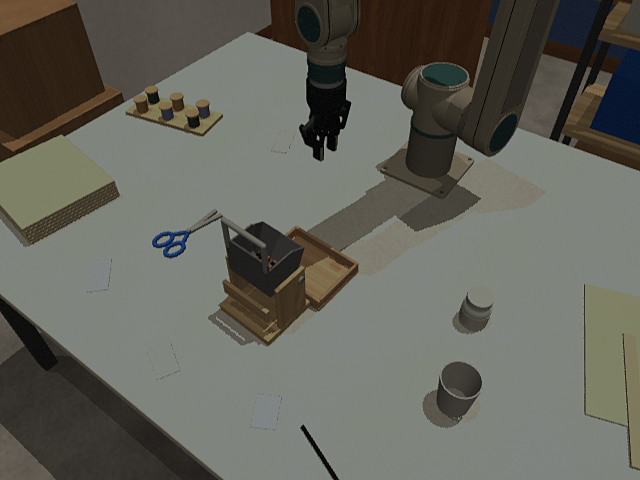

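The tray is docked, at (325,268) in the scene view. Now I'll move over the bar.

>>> move_arm(
  targets=[
    {"slide": [1, 0, 0], "twist": [0, 0, 0], "hand": 36},
    {"slide": [1, 0, 0], "twist": [0, 0, 0], "hand": 36},
    {"slide": [1, 0, 0], "twist": [0, 0, 0], "hand": 36},
    {"slide": [1, 0, 0], "twist": [0, 0, 0], "hand": 36},
    {"slide": [1, 0, 0], "twist": [0, 0, 0], "hand": 36},
    {"slide": [1, 0, 0], "twist": [0, 0, 0], "hand": 36},
    {"slide": [1, 0, 0], "twist": [0, 0, 0], "hand": 36},
    {"slide": [1, 0, 0], "twist": [0, 0, 0], "hand": 36},
    {"slide": [1, 0, 0], "twist": [0, 0, 0], "hand": 36},
    {"slide": [1, 0, 0], "twist": [0, 0, 0], "hand": 36},
    {"slide": [1, 0, 0], "twist": [0, 0, 0], "hand": 36},
    {"slide": [1, 0, 0], "twist": [0, 0, 0], "hand": 36},
    {"slide": [0.25, 0, 0], "twist": [0, 0, 0], "hand": 36},
    {"slide": [0, 0, 0], "twist": [0, 0, 0], "hand": 36},
  ],
)

```text
t: 17.92
eef_pos: [0.7012, -0.0614, 0.3268]
orientation: [-180.0, 0.1, -3.7]
ft_force: [-1.0, -0.9, 0.5]
finger_gap: 0.426
```

Run:
```python
from h import *
print(r.get_obs()['eef_pos'])
im,d=snap('scene'); cv2.imwrite('pics/s6.png',cv2.resize(im[100:340,130:450,::-1],(800,600)))
```

```text
[ 0.70124091 -0.0613713   0.32682023]
```

View pics/s6.png

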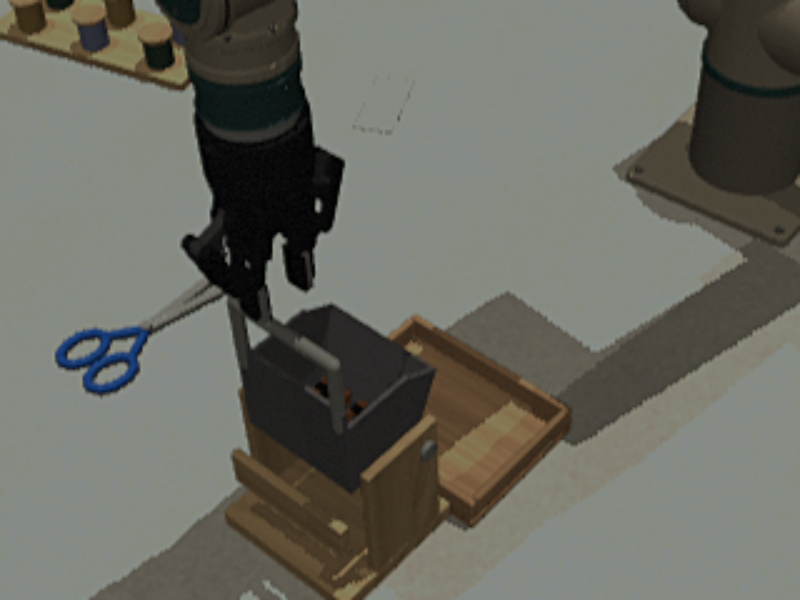

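The gripper is above the middle of the bar (about (280,330) in the crop). I'll lower it and pinch.

>>> move_arm(
  targets=[
    {"slide": [0, 0, 1], "twist": [0, 0, 0], "hand": 36},
    {"slide": [0, 0, 1], "twist": [0, 0, 0], "hand": 36},
    {"slide": [0, 0, 0.55], "twist": [0, 0, 0], "hand": 36},
    {"slide": [0, 0, 0], "twist": [0, 0, 0], "hand": 36},
    {"slide": [0, 0, 0], "twist": [0, 0, 0], "hand": 0},
    {"slide": [0, 0, 0], "twist": [0, 0, 0], "hand": 0},
    {"slide": [0, 0, 0], "twist": [0, 0, 0], "hand": 0},
    {"slide": [0, 0, 0], "twist": [0, 0, 0], "hand": 0},
    {"slide": [0, 0, 0], "twist": [0, 0, 0], "hand": 0},
  ],
  force=40,
)

```text
t: 19.1
eef_pos: [0.7018, -0.0615, 0.2786]
orientation: [180.0, -0.1, -3.7]
ft_force: [0.5, -0.8, 5.2]
finger_gap: 0.122
```

Run:
```python
from h import *
o=r.get_obs();print(o['eef_pos'],o['ft_force'],o['finger_gap'])
a=np.arctan2(150,73);n=26
th=np.r_[0,np.linspace(0.03,2.0,n)]
X=166.8*np.cos(a+th);Z=166.8*np.sin(a+th)
print(np.c_[th[1:],np.diff(X)/20,-np.diff(Z)/20].round(2).tolist())
```

```text
[ 0.70177463 -0.06154911  0.2786002 ] [ 0.51882176 -0.82380232  5.21213481] 0.1217205253190253
[[0.03, -0.23, -0.11], [0.11, -0.61, -0.25], [0.19, -0.63, -0.2], [0.27, -0.64, -0.15], [0.35, -0.65, -0.1], [0.42, -0.66, -0.04], [0.5, -0.66, 0.01], [0.58, -0.65, 0.06], [0.66, -0.65, 0.11], [0.74, -0.64, 0.16], [0.82, -0.62, 0.21], [0.9, -0.6, 0.26], [0.98, -0.58, 0.31], [1.05, -0.56, 0.35], [1.13, -0.53, 0.39], [1.21, -0.49, 0.43], [1.29, -0.46, 0.47], [1.37, -0.42, 0.51], [1.45, -0.38, 0.54], [1.53, -0.34, 0.56], [1.61, -0.29, 0.59], [1.68, -0.24, 0.61], [1.76, -0.19, 0.63], [1.84, -0.14, 0.64], [1.92, -0.09, 0.65], [2.0, -0.04, 0.66]]
```

>>> move_arm(
  targets=[
    {"slide": [-0.23, 0, -0.11], "twist": [0, 0, 0], "hand": 0},
    {"slide": [-0.61, 0, -0.25], "twist": [0, 0, 0], "hand": 0},
    {"slide": [-0.63, 0, -0.2], "twist": [0, 0, 0], "hand": 0},
    {"slide": [-0.64, 0, -0.15], "twist": [0, 0, 0], "hand": 0},
    {"slide": [-0.65, 0, -0.1], "twist": [0, 0, 0], "hand": 0},
    {"slide": [-0.66, 0, -0.04], "twist": [0, 0, 0], "hand": 0},
    {"slide": [-0.66, 0, 0.01], "twist": [0, 0, 0], "hand": 0},
    {"slide": [-0.65, 0, 0.06], "twist": [0, 0, 0], "hand": 0},
    {"slide": [-0.65, 0, 0.11], "twist": [0, 0, 0], "hand": 0},
    {"slide": [-0.64, 0, 0.16], "twist": [0, 0, 0], "hand": 0},
    {"slide": [-0.62, 0, 0.21], "twist": [0, 0, 0], "hand": 0},
    {"slide": [-0.6, 0, 0.26], "twist": [0, 0, 0], "hand": 0},
    {"slide": [-0.58, 0, 0.31], "twist": [0, 0, 0], "hand": 0},
    {"slide": [-0.56, 0, 0.35], "twist": [0, 0, 0], "hand": 0},
  ],
)

```text
t: 20.85
eef_pos: [0.5327, -0.0502, 0.2642]
orientation: [-180.0, 0.1, -3.7]
ft_force: [3.2, 3.4, 0.5]
finger_gap: 0.124
```

Run:
```python
from h import *
o=r.get_obs();print(o['eef_pos'],o['ft_force'],o['finger_gap'])
p=np.array([.6292,-.0572]);e=np.array([.9978,-.0663])
d=o['eef_pos'][:2]-p;print('stand x',d@e,'z',o['eef_pos'][2]-.125,'y',d@[.0663,.9978],'r',np.hypot(d@e,o['eef_pos'][2]-.125))
im,d=snap('scene'); cv2.imwrite('pics/s7.png',cv2.resize(im[100:340,130:450,::-1],(800,600)))
```

```text
[ 0.53266893 -0.0501896   0.26418105] [3.24527449 3.38176405 0.53841185] 0.12351027403083474
stand x -0.09678348846899862 z 0.13918105174801576 y 0.0005949638740734436 r 0.16952406556566718
```

View pics/s7.png

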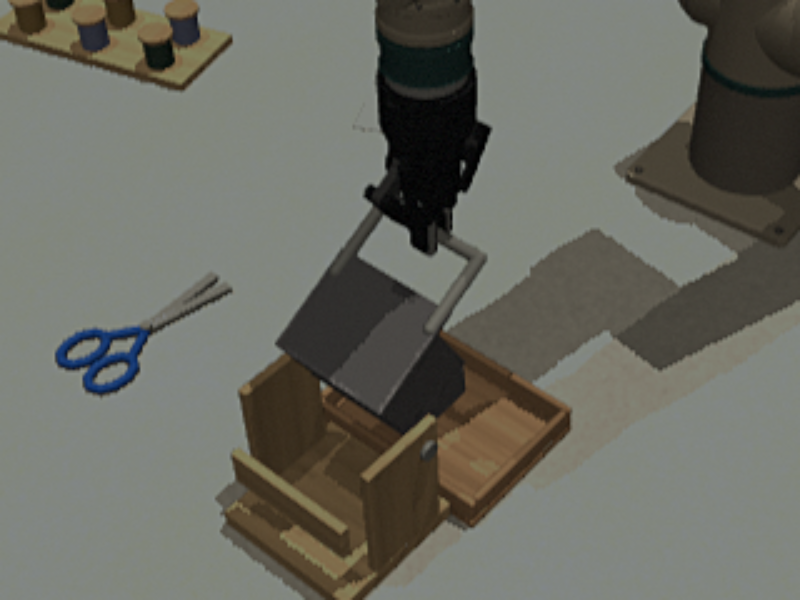

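The bin is tipping cleanly, about 1.05 rad. I'll continue to the stop at half speed.

>>> move_arm(
  targets=[
    {"slide": [-0.27, 0, 0.2], "twist": [0, 0, 0], "hand": 0},
    {"slide": [-0.26, 0, 0.2], "twist": [0, 0, 0], "hand": 0},
    {"slide": [-0.25, 0, 0.21], "twist": [0, 0, 0], "hand": 0},
    {"slide": [-0.24, 0, 0.22], "twist": [0, 0, 0], "hand": 0},
    {"slide": [-0.23, 0, 0.23], "twist": [0, 0, 0], "hand": 0},
    {"slide": [-0.23, 0, 0.24], "twist": [0, 0, 0], "hand": 0},
    {"slide": [-0.21, 0, 0.25], "twist": [0, 0, 0], "hand": 0},
    {"slide": [-0.21, 0, 0.26], "twist": [0, 0, 0], "hand": 0},
    {"slide": [-0.19, 0, 0.27], "twist": [0, 0, 0], "hand": 0},
    {"slide": [-0.19, 0, 0.27], "twist": [0, 0, 0], "hand": 0},
    {"slide": [-0.17, 0, 0.28], "twist": [0, 0, 0], "hand": 0},
    {"slide": [-0.17, 0, 0.28], "twist": [0, 0, 0], "hand": 0},
    {"slide": [-0.29, 0, 0.59], "twist": [0, 0, 0], "hand": 0},
    {"slide": [-0.24, 0, 0.61], "twist": [0, 0, 0], "hand": 0},
    {"slide": [-0.19, 0, 0.63], "twist": [0, 0, 0], "hand": 0},
    {"slide": [-0.14, 0, 0.64], "twist": [0, 0, 0], "hand": 0},
    {"slide": [-0.09, 0, 0.65], "twist": [0, 0, 0], "hand": 0},
    {"slide": [-0.04, 0, 0.66], "twist": [0, 0, 0], "hand": 0},
    {"slide": [0, 0, 0.2], "twist": [0, 0, 0], "hand": 0},
    {"slide": [0, 0, 0], "twist": [0, 0, 0], "hand": 0},
  ],
)

```text
t: 23.4
eef_pos: [0.4626, -0.0462, 0.1311]
orientation: [180.0, -0.1, -3.7]
ft_force: [-6.5, 5.9, 30.0]
finger_gap: 0.12
```

```bash
cat > st.py <<'E'
from h import *
import sys
o=r.get_obs();print(o['t'],o['eef_pos'],o['ft_force'],o['finger_gap'])
p=np.array([.6292,-.0572]);e=np.array([.9978,-.0663])
d=o['eef_pos'][:2]-p;print('stand x',d@e,'z',o['eef_pos'][2]-.125,'y',d@[.0663,.9978],'r',np.hypot(d@e,o['eef_pos'][2]-.125))
im,d=snap('scene'); cv2.imwrite(f'pics/{sys.argv[1]}.png',cv2.resize(im[100:340,130:450,::-1],(800,600)))
E
python3 st.py s8
```

```text
23.4 [ 0.46258024 -0.04619959  0.13107919] [-6.47743069  5.8675683  30.03100252] 0.12046573198690154
stand x -0.16698251852325413 z 0.006079186694075839 y -7.068382493950603e-05 r 0.16709314170016176
```

View pics/s8.png

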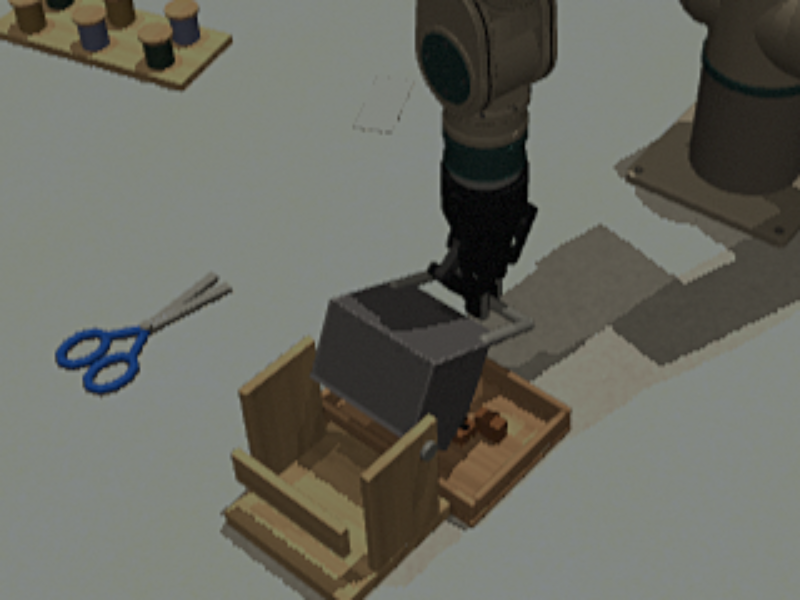

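The bin is at its stop (30 N reaction) and blocks are in the tray at (480,425). I'll let them settle, then swing it back up.

>>> move_arm(
  targets=[
    {"slide": [0, 0, -0.2], "twist": [0, 0, 0], "hand": 0},
    {"slide": [0, 0, 0], "twist": [0, 0, 0], "hand": 0},
    {"slide": [0, 0, 0], "twist": [0, 0, 0], "hand": 0},
    {"slide": [0, 0, 0], "twist": [0, 0, 0], "hand": 0},
    {"slide": [0.04, 0, -0.66], "twist": [0, 0, 0], "hand": 0},
    {"slide": [0.09, 0, -0.65], "twist": [0, 0, 0], "hand": 0},
    {"slide": [0.14, 0, -0.64], "twist": [0, 0, 0], "hand": 0},
    {"slide": [0.19, 0, -0.63], "twist": [0, 0, 0], "hand": 0},
    {"slide": [0.24, 0, -0.61], "twist": [0, 0, 0], "hand": 0},
    {"slide": [0.29, 0, -0.59], "twist": [0, 0, 0], "hand": 0},
    {"slide": [0.34, 0, -0.56], "twist": [0, 0, 0], "hand": 0},
    {"slide": [0.38, 0, -0.54], "twist": [0, 0, 0], "hand": 0},
    {"slide": [0.42, 0, -0.51], "twist": [0, 0, 0], "hand": 0},
    {"slide": [0.46, 0, -0.47], "twist": [0, 0, 0], "hand": 0},
    {"slide": [0.49, 0, -0.43], "twist": [0, 0, 0], "hand": 0},
    {"slide": [0.53, 0, -0.39], "twist": [0, 0, 0], "hand": 0},
    {"slide": [0.56, 0, -0.35], "twist": [0, 0, 0], "hand": 0},
  ],
)

```text
t: 25.58
eef_pos: [0.5415, -0.0515, 0.2742]
orientation: [179.9, 0.4, -3.7]
ft_force: [-12.8, 0.5, 12.0]
finger_gap: 0.125
```

```bash
python3 st.py s9
```

```text
25.575 [ 0.54151135 -0.05152752  0.27416175] [-12.81822417   0.50595486  12.02927858] 0.1254552506744351
stand x -0.08787182334709416 z 0.1491617487890175 y -0.00015376056463865952 r 0.17312043391853224
```

View pics/s9.png

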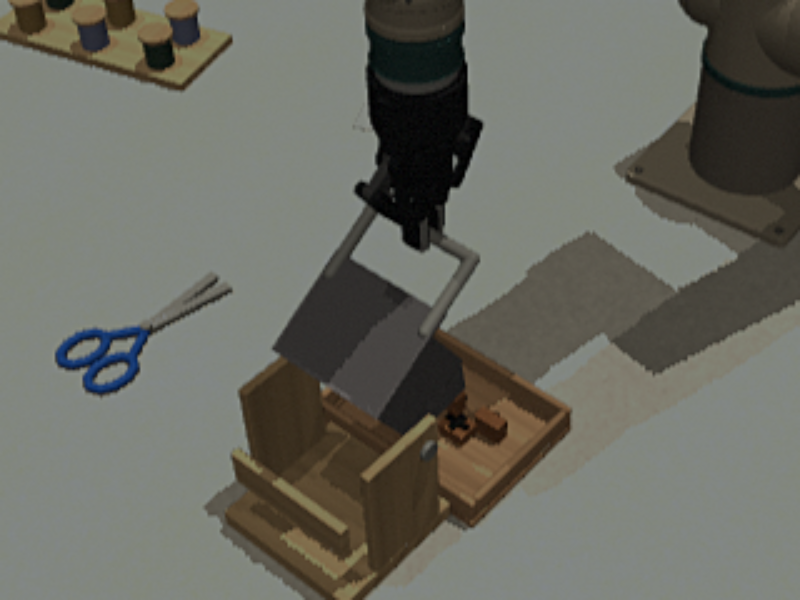

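>>> move_arm(
  targets=[
    {"slide": [0.58, 0, -0.26], "twist": [0, 0, 0], "hand": 0},
    {"slide": [0.6, 0, -0.21], "twist": [0, 0, 0], "hand": 0},
    {"slide": [0.62, 0, -0.16], "twist": [0, 0, 0], "hand": 0},
    {"slide": [0.64, 0, -0.11], "twist": [0, 0, 0], "hand": 0},
    {"slide": [0.65, 0, -0.11], "twist": [0, 0, 0], "hand": 0},
    {"slide": [0.65, 0, -0.06], "twist": [0, 0, 0], "hand": 0},
    {"slide": [0.66, 0, -0.01], "twist": [0, 0, 0], "hand": 0},
    {"slide": [0.66, 0, 0.04], "twist": [0, 0, 0], "hand": 0},
    {"slide": [0.65, 0, 0.1], "twist": [0, 0, 0], "hand": 0},
    {"slide": [0.64, 0, 0.15], "twist": [0, 0, 0], "hand": 0},
    {"slide": [0.63, 0, 0.2], "twist": [0, 0, 0], "hand": 0},
    {"slide": [0.4, 0, 0.17], "twist": [0, 0, 0], "hand": 0},
    {"slide": [0.3, 0, 0.13], "twist": [0, 0, 0], "hand": 0},
    {"slide": [0.14, 0, 0.06], "twist": [0, 0, 0], "hand": 0},
    {"slide": [0, 0, 0], "twist": [0, 0, 0], "hand": 0},
  ],
)

```text
t: 27.5
eef_pos: [0.7017, -0.0625, 0.2766]
orientation: [179.8, -0.2, -3.7]
ft_force: [-3.3, -0.1, 7.1]
finger_gap: 0.12
```

```bash
python3 st.py s10
python3 - <<'E'
from h import *
im,d=snap('scene');w=cloud('scene',d);z=w[...,2];m=(z>.262)&(z<.295)&(w[...,0]>.5)&(w[...,0]<.9)&(abs(w[...,1]+.06)<.065);p=w[m]
print(p.mean(0),cv2.minAreaRect(p[:,:2].astype(np.float32)*1000))
E
```

```text
27.5 [ 0.70172923 -0.06253518  0.27656006] [-3.28014356 -0.13054654  7.06382026] 0.12012371514083149
stand x 0.07272339301741164 z 0.1515600640322426 y -0.0005147574416525962 r 0.1681045653794756
[ 0.70678442 -0.04330872  0.27900148] ((702.7304077148438, -57.86587142944336), (39.76763153076172, 108.11104583740234), 11.27160930633545)
```

>>> move_arm(
  targets=[
    {"slide": [0.2, 0, 0.05], "twist": [0, 0, 0], "hand": 0},
    {"slide": [0.1, 0, 0.05], "twist": [0, 0, 0], "hand": 0},
    {"slide": [0, 0, 0], "twist": [0, 0, 0], "hand": 0},
    {"slide": [0, 0, 0], "twist": [0, 0, 0], "hand": 0},
  ],
)

```text
t: 28.1
eef_pos: [0.702, -0.0626, 0.2764]
orientation: [179.8, 0.4, -3.8]
ft_force: [-17.2, -0.0, 19.3]
finger_gap: 0.122
```

It has stalled against the upright stop. Now I ease off, open and lift away.

>>> move_arm(
  targets=[
    {"slide": [-0.2, 0, -0.05], "twist": [0, 0, 0], "hand": 0},
    {"slide": [0, 0, 0], "twist": [0, 0, 0], "hand": 36},
    {"slide": [0, 0, 0], "twist": [0, 0, 0], "hand": 36},
    {"slide": [0, 0, 0], "twist": [0, 0, 0], "hand": 36},
    {"slide": [0, 0, 0], "twist": [0, 0, 0], "hand": 36},
    {"slide": [0, 0, -0.5], "twist": [0, 0, 0], "hand": 36},
    {"slide": [0, 0, -1], "twist": [0, 0, 0], "hand": 36},
    {"slide": [0, 0, -1], "twist": [0, 0, 0], "hand": 36},
    {"slide": [0, 0, -1], "twist": [0, 0, 0], "hand": 36},
    {"slide": [0, -1, -0.5], "twist": [0, 0, 0], "hand": 36},
    {"slide": [0, -1, 0], "twist": [0, 0, 0], "hand": 36},
    {"slide": [0, -1, 0], "twist": [0, 0, 0], "hand": 36},
    {"slide": [0, -1, 0], "twist": [0, 0, 0], "hand": 36},
    {"slide": [0, -1, 0], "twist": [0, 0, 0], "hand": 36},
    {"slide": [0, -1, 0], "twist": [0, 0, 0], "hand": 36},
    {"slide": [0, -1, 0], "twist": [0, 0, 0], "hand": 36},
    {"slide": [0, -1, 0], "twist": [0, 0, 0], "hand": 36},
    {"slide": [0, -1, 0], "twist": [0, 0, 0], "hand": 36},
    {"slide": [0, -1, 0], "twist": [0, 0, 0], "hand": 36},
    {"slide": [0, -1, 0], "twist": [0, 0, 0], "hand": 36},
  ],
)

```text
t: 30.6
eef_pos: [0.7174, 0.1592, 0.3521]
orientation: [180.0, -0.0, -3.7]
ft_force: [-0.1, -0.7, -1.4]
finger_gap: 0.423
```

```bash
python3 tray.py 11
python3 - <<'E'
from h import *
for n in('top','scene'):
    im,d=snap(n);w=cloud(n,d);z=w[...,2];m=(z>.262)&(z<.295)&(w[...,0]>.5)&(w[...,0]<.9)&(abs(w[...,1]+.06)<.065);p=w[m]
    print(n,'bar',p.mean(0),cv2.minAreaRect(p[:,:2].astype(np.float32)*1000))
im=cv2.imread('pics/top11.png');cv2.imwrite('pics/t11.png',cv2.resize(im[110:310,200:500],(780,520)))
E
```

```text
top tray ((531.8433837890625, -52.038368225097656), (200.03082275390625, 165.9561767578125), 86.31217956542969) 1280
foot top 280 [-0.13766095  0.02208099] [0.58561855 0.60991579]
scene tray ((525.3627319335938, -47.31675720214844), (202.01527404785156, 152.64968872070312), 86.77005004882812) 457
foot top 27 [0.00905415 0.02747328] [0.60163063 0.60945117]
[0.71721526 0.16036618 0.35187908] 30.7
top bar [ 0.70006342 -0.06295532  0.27804138] ((701.35009765625, -63.867156982421875), (117.11331176757812, 12.902656555175781), 85.75544738769531)
scene bar [ 0.70485438 -0.05607584  0.27762575] ((703.1948852539062, -60.940040588378906), (116.40235900878906, 12.691259384155273), 85.74950408935547)
```

View pics/t11.png

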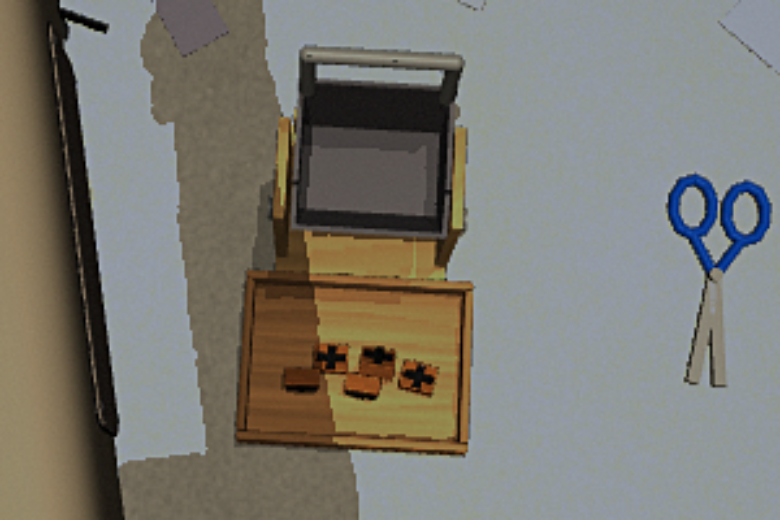

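All five blocks lie in the tray (crop, around (360,370)). The bin is empty and upright, and the tray is flush with the foot.

```bash
python3 -c "
from rig import r
print(r.close_job())"
```

```text
the job is handed in; nothing more can be done
None
```

The job is done and handed in at about 31 s of the 70 s allowed.

**What I did:**
- I pinched the tray's near wall, drew it back from the scissors, slid it left in line with the stand, then pushed it forward against the foot.
- I pinched the bin's bar and swung it forward to the stop, where it stalled at about 30 N. I then swung it back until it stalled at the upright stop, let go, and moved the arm clear.

**Last checks:**
- **Blocks:** the final top view shows all five in the tray, the bin empty and none on the table in that crop. The gripper's path stayed well clear of them.
- **Bin:** the bar is back within about 0.5 mm of where it started, in both cameras.
- **Tray:** it is square to the foot within about 0.5° and centred within about 1–2 mm. It did not move during the tipping.
- **Scissors:** they did not visibly move in the pictures.
- **Jar and cup:** I did not re-measure them. The arm passed well above the jar only on the first move.

**What disagreed or went wrong:**
- The two cameras differ by about 2–4 mm sideways, so I compared positions within each view.
- While I was dragging the tray forward, the pinch pressed it down with about 33 N and it stuck. I loosened the jaws and pushed the wall instead.
- The bar slipped a few millimetres between the pads on the way back, with no effect on the result.

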